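Brush out a mug and hold the rinser plunger at its third click

TASK

Clean the mug that stands on the rinser: take the long brush from its holder, run it up and down inside the mug three times (each time from close to the bottom up to about the rim), and stand the brush back in its holder. Then press the rinser's spring-return plunger straight down past its first two clicks to the third, which is the full rinse, and finish while still holding it down there; it springs back if let go. Leave the mug standing on the rinser and do not push the other things about or ram the plunger.

Things in the scene. Friction and masses are not known exactly. Their poses are not given: they have to be found in the camera images.
- brush_grip (a point): Grip point of the long brush, on its axis 165 mm above the brush's foot, in the round wooden handle (13 to 15 mm diameter). The brush is 200 mm long and weighs about 60 g, and stands upright with its head down in the holder. The handle runs from 115 to 200 mm above the foot, so it ends 35 mm above this point. z axis: up along the brush.
- brush_foot (a point): Centre of the flat lower end (26 mm wide) of the brush. Stiff white head of 34 mm diameter from 0 to 75 mm above the foot, then a thin 7 mm steel stem up to the handle.
- brush: The whole brush; origin at its foot, z axis along the brush towards the handle.
- holder_floor (a point): Centre of the inside floor of the brush holder, 6 mm above the work surface. The holder is a fixed white ceramic cup, 70 mm high, inside diameter 48 mm (flared to 56 mm at the mouth), on a round foot of 76 mm diameter. The brush stands loosely in it; its foot is on this floor.
- mug_mouth (a point): Centre of the mouth of the mug on the rinser. Plain green mug (a second one stands on the sideboard by the plates, not on the rinser), 98 mm high, 78 mm outside and at least 60 mm inside diameter, handle sticking out sideways to 70 mm from the axis. Loose, about 0.27 kg; rim 116 mm above the work surface.
- mug_floor (a point): Centre of the inside floor of the same mug, 91 mm below its mouth and 25 mm above the work surface.
- mug: The mug on the rinser; origin under the middle of mug and handle together, z axis up.
- rinser: Fixed mug rinser: steel drip tray 120 x 180 x 18 mm; mug on its left half; at the right a grey column 66 x 62 mm, 102 mm high, with the plunger on top. A thin spout (top 139 mm above the work surface) ends over the mug's rim, 37 mm from the tray point. Origin: middle of the tray's underside; x away from the rinser's front, y to its left, z up; turned 0.1 to 0.5 rad to the left seen from above.
- tray (a point): Middle of the mug's place on top of the drip tray, 18 mm above the work surface.
- pad_top (a point): Centre of the upper face of the plunger's round black pad, 44 mm diameter, 10 mm thick, on a 14 mm steel post on top of the column. This face is 170 mm above the work surface at rest and goes straight down with the plunger.
- plunger (a joint): Downward travel of the plunger in m: 0 at rest, first click at 0.015, second at 0.030, third at 0.045, end stop at 0.048. The post's three dark rings reach the steel collar on the column one after another at the three clicks. A spring returns it from anywhere: pressing takes 3 to 11 N, dropping before and rising after each click; about 9 N holds it at the third.
- jam_jar_a: Jam jar, 60 mm diameter, 70 mm high, beyond the rinser; a bystander. Origin at its underside.
- jam_jar_b: Jam jar, 60 mm diameter, 70 mm high, at the left; a bystander. Origin at its underside.
- pastry: Glazed pastry, 86 x 85 x 34 mm; a bystander. Origin at its underside.
There are look-alikes about, which are no part of the job. What is shaped like the brush but red or yellow is not meant.

How it is judged:
By the outcome, as a careful person would: the job done as asked, in the order asked, and still so for the second after the job is handed in, while the arm keeps its last pose, push and grip.
It also fails if it takes over 66 s, if anything falls off the work surface, if the arm or the gripper's body presses on something with over 40 N, if the wrist force passes 120 N, or if a joint passes its speed limit or range.

ROBOT

A 6-joint arm with a two-finger parallel gripper is mounted at the origin on a cart in front of the work surface, level with it; the furniture and walls round the work are solid. World frame = base frame: x ahead of the robot, y to its left, z up, the work surface at z = 0. Lengths are in mm, angles in rad, forces in N, time in s.
With the tool pointing down it reaches from about 275 to 1000 mm from the base axis. Payload 8.4 kg.
Tool frame: the origin (TCP) lies at the centre of the arm's flange, where the gripper is bolted on; the fingertips stand r.tip_extent ahead of it and the grasp point (between the pads) lies 155 mm ahead of it (r.tip_extent is the distance from the TCP to the fingertips, in mm); z points along the fingers, y is the direction in which the jaws open and shut (so a half turn about z gives the same grasp; the last joint's range is limited). The gripper opens to 85 mm and grips with 20 to 120 N. Pads are 22 mm wide; open, the fingers measure 114 mm over their backs; the gripper's body (76 mm by 85 mm) begins 54 mm behind the grasp point. The pads swing forward as they close: fully open they stand 13 mm farther back than shut.
Start: joints at [1.246, 0.353, 1.633, -0, 1.155, -0.002], TCP at [198.263, 592.723, 404.681] pointing down, gripper open.
Joint ranges: [-2.63, 2.63], [-0.92, 2.1], [0.06, 2.66], [-1.3, 4.44], [0, 2.69], [-3.02, 3.02]. Speed limits (rad/s): [2.22, 2.22, 2.79, 3.14, 3.14, 3.14].

INTERFACE

Orientations are given as [roll, pitch, yaw] about the fixed x, y, z axes, in that order (R = Rz(yaw) Ry(pitch) Rx(roll)).
In Python, from rig import sense, grab_frame, job, r gives the robot as it stands. The module is installed in compiled form; this text tells all that it offers.
- The arm moves only by the shell command python3 -m creep 'ROWS' [FORCE]. ROWS is JSON, a list of rows, each a list of 7 numbers: the turn, a rotation vector about the tool's x, y, z in rad, then the shift along the tool's x, y, z in mm, then the closure, from 0 (fully open) to 1 (shut). In form: [[wx, wy, wz, dx, dy, dz, fingers], ...]. A call has 1 to 10 rows; each row shifts and turns the pose as measured when the row begins, along the tool's axes as they then stand; what a row does not reach is not made up. A row lasts 1/12 s, in which the tool goes at most 41.7 mm and 7.16 degrees, less where a joint would pass 70% of its speed; a pose out of reach is approached as far as the arm can. A call with a gripper value outside its range is refused whole. The fingers move at their own pace and stop on an object; FORCE is the grip in N (left out, the last holds). Time passes only in rows, so rows that do not move let the fingers close. It gives the time, the measured TCP pose, the force and the opening at its end, in the units of the state.
- sense(): the state, without advancing time (a new reading comes with each control period).
- grab_frame(name): name is "scene" or "side" or "wrist"; returns a dict with "color" (400x640x3 uint8, red, green, blue), "mtx" (3x3 intrinsics, pixels), "distortion" ([k1, k2, p1, p2, k3] as OpenCV has them; the pictures are not rectified), "T" (4x4, takes a point from camera to world coordinates). Camera axes: x right, y down, z forward; pixel columns grow to the right and rows downward; lengths in mm; the calibration is good to about 2 mm. A picture is of the moment at which its call begins. There is no depth.
- job.sign_off(): hands the job in, once; it reports no verdict.
The state is a dict: "clock": time; "qpos": joint angles; "qvel": joint speeds; "joint_efforts": joint torques, N m; "eef_pos": TCP position; "tcp_rot": TCP orientation; "contact_force": force on the tool from outside, world axes, zero at the start; "wrist_torque": the same for the moment, N m; "opening": opening from 0.0 (shut) to 1.0 (fully open).
Only numpy, scipy, OpenCV 4.12 (cv2) and the standard library are available. Lean on these libraries where they do the work, as an engineer would, in place of code of your own. Each camera call takes 0.05 s, during which the arm holds its last target.

## Working session

There is one attempt and no reset: what is moved stays moved. The work goes in short steps, Python scripts to look and compute and a shell command to move; the robot and the scene stay as the last step left them, time stands still between calls to the robot, and variables do not carry over. Pictures are saved under pics/ and viewed, and the job is handed in when it is done.

```bash
mkdir -p pics; python3 - <<'E'
from rig import sense, grab_frame, job, r
import cv2
print(sense()); print(r.tip_extent)
for n in ["scene","side","wrist"]:
    f=grab_frame(n); cv2.imwrite(f"pics/{n}0.png",f["color"][:,:,::-1]); print(n,f["T"].round(3).tolist(),f["mtx"].round(1).tolist(),f["distortion"])
E
```

```text
{'clock': 0.0, 'qpos': array([ 1.24562089e+00,  3.53666783e-01,  1.63415336e+00, -2.57411953e-05,
        1.15518295e+00, -2.41714920e-03]), 'qvel': array([ 0.00198079, -0.00081502,  0.00026125, -0.00120007,  0.0002405 ,
        0.00013791]), 'joint_efforts': array([ 1.69922710e-03, -6.05253196e+01, -3.42066479e+01,  1.93649616e-04,
        9.41448554e-03,  1.56012317e-05]), 'eef_pos': array([198.17753685, 592.49698518, 403.94163894]), 'tcp_rot': array([-3.14018216e+00,  2.01258209e-05,  2.81884479e+00]), 'contact_force': array([-0.47334103,  0.01047501,  0.38742049]), 'wrist_torque': array([-0.01725832, -0.03464163, -0.03697106]), 'opening': 0.9971078772130697}
173.4
scene [[0.77, -0.493, 0.405, 71.293], [-0.638, -0.593, 0.492, -334.752], [-0.002, -0.637, -0.771, 1071.857], [0.0, 0.0, 0.0, 1.0]] [[399.8, 0.0, 320.2], [0.0, 399.8, 204.6], [0.0, 0.0, 1.0]] [0.01959786 0.         0.         0.         0.        ]
side [[-0.999, -0.029, 0.037, 485.834], [-0.046, 0.391, -0.919, 1598.06], [0.012, -0.92, -0.392, 699.355], [0.0, 0.0, 0.0, 1.0]] [[446.2, 0.0, 321.6], [0.0, 446.2, 194.4], [0.0, 0.0, 1.0]] [-0.05710167  0.          0.          0.          0.        ]
wrist [[0.317, 0.909, 0.272, 129.692], [0.948, -0.303, -0.092, 613.702], [-0.001, 0.287, -0.958, 374.253], [0.0, 0.0, 0.0, 1.0]] [[303.9, 0.0, 323.5], [0.0, 303.9, 204.7], [0.0, 0.0, 1.0]] [-0.00341261  0.          0.          0.          0.        ]
```

View pics/scene0.png

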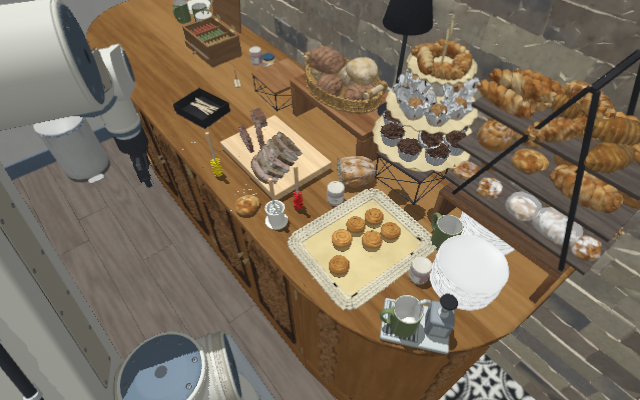

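View pics/side0.png

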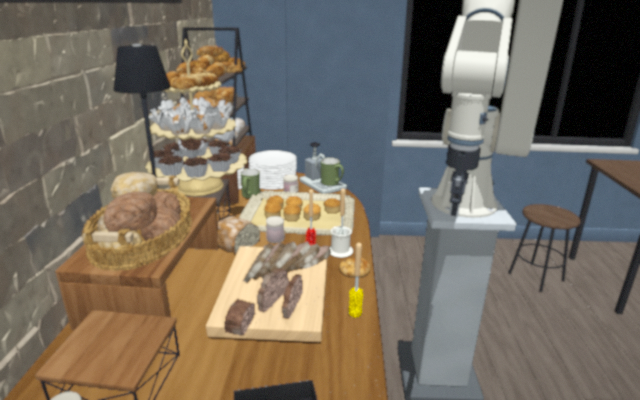

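View pics/wrist0.png

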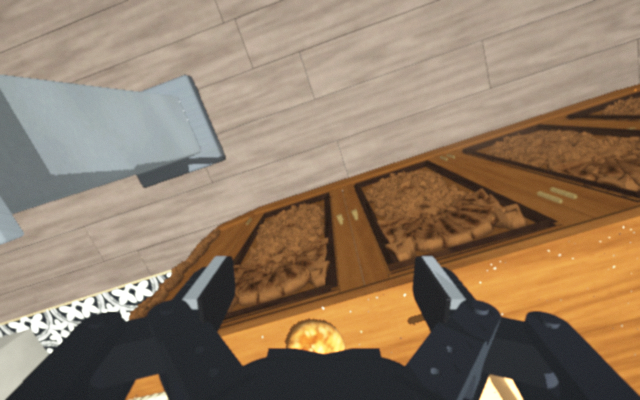

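The scene view shows the white holder with brush near (277,212), yellow and red look-alike brushes at (215,165) and (298,198). The rinser with the green mug is near (408,315), with the black pad near (448,302). I'll zoom in.

```bash
cat > h.py <<'E'
from rig import sense, grab_frame, job, r
import cv2, numpy as np
from scipy.spatial.transform import Rotation as Ro
def ray(f,px):
    p=cv2.undistortPoints(np.array([[px]],float),f["mtx"],f["distortion"])[0,0]
    T=f["T"]; d=T[:3,:3]@np.array([p[0],p[1],1]); return T[:3,3],d/np.linalg.norm(d)
def plane(f,px,z):
    o,d=ray(f,px); return (o+d*(z-o[2])/d[2]).round(1)
def tri(*rs):
    A=sum(np.eye(3)-np.outer(d,d) for o,d in rs); b=sum((np.eye(3)-np.outer(d,d))@o for o,d in rs)
    p=np.linalg.solve(A,b); return p.round(1),[round(float(np.linalg.norm((np.eye(3)-np.outer(d,d))@(p-o))),1) for o,d in rs]
def proj(f,P):
    T=np.linalg.inv(f["T"]); q=cv2.projectPoints(np.array(P,float).reshape(-1,3),cv2.Rodrigues(T[:3,:3])[0],T[:3,3],f["mtx"],f["distortion"])[0]; return q[:,0].round(1)
def crop(f,x0,y0,x1,y1,s,name):
    c=f["color"][y0:y1,x0:x1,::-1]; cv2.imwrite("pics/"+name,cv2.resize(c,None,fx=s,fy=s,interpolation=cv2.INTER_CUBIC))
E
python3 - <<'E'
from h import *
f=grab_frame("scene"); crop(f,180,130,320,240,5,"s_h.png"); crop(f,370,260,490,360,6,"s_r.png")
f=grab_frame("side"); crop(f,230,130,390,250,5,"d_a.png")
E
```

```text
(no output)
```

View pics/s_h.png

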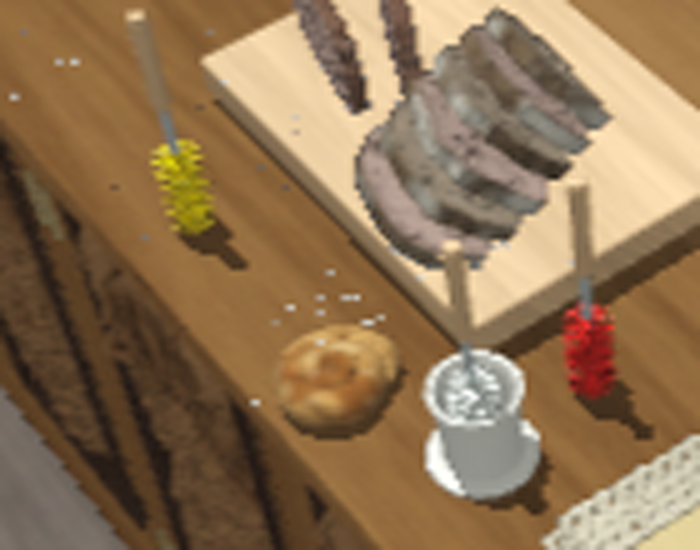

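View pics/s_r.png

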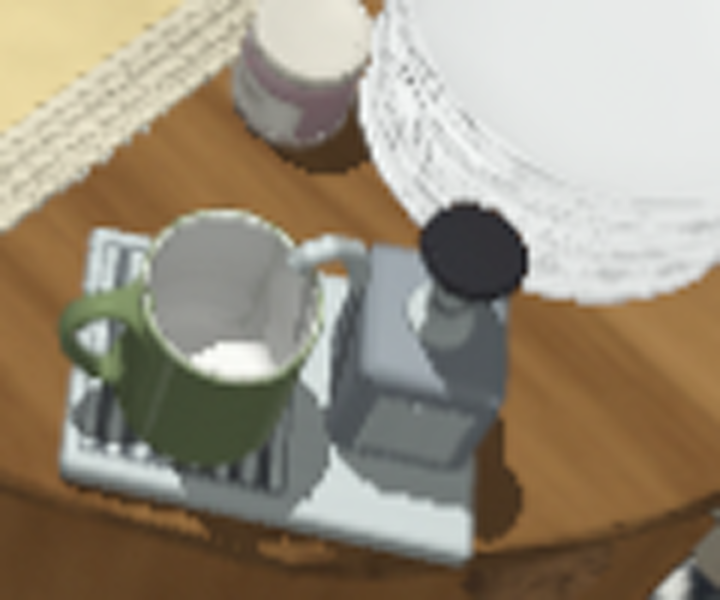

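View pics/d_a.png

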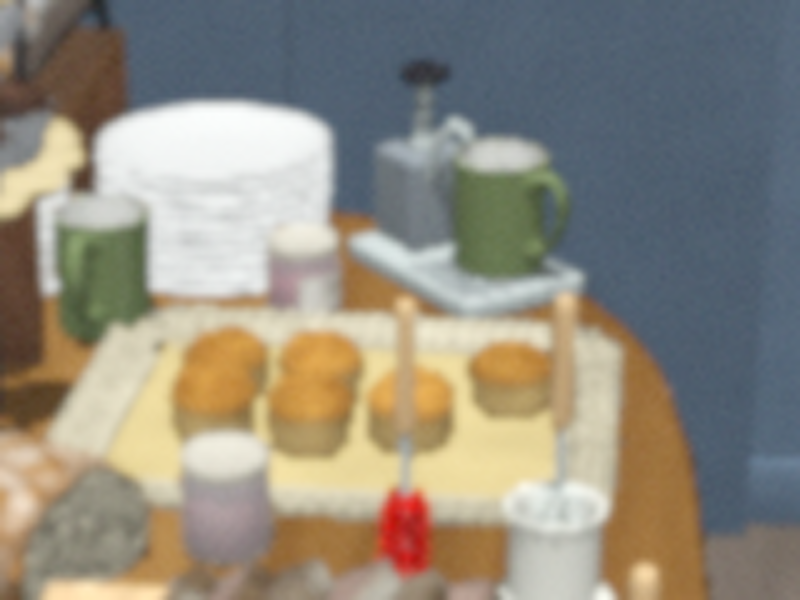

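```bash
python3 - <<'E'
from h import *
s=grab_frame("scene"); d=grab_frame("side")
for n,a,b,z in [("brush top",(270.4,179.2),(343.2,189.3),206),("cup rim",(275,207.6),(341.4,231.2),70),("pad",(449,301.5),(315,143.8),170),("mug rim",(408.9,309.3),(330.6,161),116),
 ("spout tip",(420.5,303),(320.5,156),139)]:
    print(n,tri(ray(s,a),ray(d,b)),plane(s,a,z),plane(d,b,z))
# tray corners on z=18 in scene crop
for c in [(95,232),(65,470),(470,560)]: print("tray",plane(s,(370+c[0]/6,260+c[1]/6),18))
print("handle end",plane(s,(370+62/6,260+330/6),70))
for n,c in [("jar",(301,135))]: print(n,plane(s,(370+c[0]/6,260+c[1]/6),0))
E
```

```text
brush top (array([474. , 389.5, 202.8]), [1.9, 1.9]) [474.6 387.1 206. ] [472.3 398.9 206. ]
cup rim (array([475.9, 390.9,  65.6]), [2.7, 2.7]) [477.  387.8  70. ] [473.5 401.1  70. ]
pad (array([ 591.3, -193.9,  164.8]), [2.1, 2.1]) [ 590.8 -194.8  170. ] [ 588.3 -172.9  170. ]
mug rim (array([ 524.7, -134.4,  111.7]), [3.4, 3.4]) [ 526.4 -135.4  116. ] [ 521.3 -117.1  116. ]
spout tip (array([ 560.9, -144.6,  125.6]), [3.2, 3.2]) [ 550.4 -147.3  139. ] [ 562.1 -108.3  139. ]
tray [546.5 -51.1  18. ]
tray [ 453.6 -123.3   18. ]
tray [ 560.9 -262.9   18. ]
handle end [478.3 -88.7  70. ]
jar [671.3 -74.7   0. ]
```

```bash
python3 - <<'E'
from h import *
s=grab_frame("scene"); d=grab_frame("side")
print("red top",tri(ray(s,(296,167.5)),ray(d,(230+406/5,130+297/5))))
print("red foot",plane(s,(298.5,208.5),0))
print("pastry",plane(s,(180+335/5,130+385/5),20))
st=sense(); print(st["eef_pos"],st["tcp_rot"],st["clock"])
# tool deltas to hover: grip above brush with yaw pi/2
E
```

```text
red top (array([566.9, 384.5, 197.1]), [0.7, 0.7])
red foot [565.3 383.2   0. ]
pastry [425.6 486.8  20. ]
[198.26156671 592.71606758 404.62286431] [-3.14149910e+00  1.33264342e-05  2.81880048e+00] 0.45
```

```bash
python3 -m creep '[[0,0,-0.108,0,0,-10,0],[0,0,-0.108,0,0,-10,0],[0,0,-0.107,0,0,-10,0],[0,0,0,-26,-20,0,0],[0,0,0,-26,-20,0,0],[0,0,0,-26,-20,0,0],[0,0,0,-26,-20,0,0],[0,0,0,-26,-20,0,0],[0,0,0,-26,-20,0,0],[0,0,0,-26,-20,0,0]]'
```

```text
clock: 1.28
eef_pos: [384.4, 454.3, 436.1]
tcp_rot: [3.139, -0.0, -3.115]
contact_force: [0.4, 0.7, 0.7]
opening: 0.998
```

```bash
python3 -m creep '[[0,0,0.02,0,0,0,0],[0,0,0,0,0,0,0]]'; python3 - <<'E'
from h import *
import pickle
f=grab_frame("wrist"); pickle.dump(f,open("w1.pkl","wb")); cv2.imwrite("pics/w1.png",f["color"][:,:,::-1]); print(sense()["eef_pos"])
E
python3 -m creep '[[0,0,0,-26,-19,0,0],[0,0,0,-26,-19,0,0],[0,0,0,-26,-19,0,0],[0,0,0,-8,-8,0,0],[0,0,0,0,0,0,0]]'; python3 - <<'E'
from h import *
import pickle
f=grab_frame("wrist"); pickle.dump(f,open("w2.pkl","wb")); cv2.imwrite("pics/w2.png",f["color"][:,:,::-1]); print(sense()["eef_pos"])
E
```

```text
clock: 1.45
eef_pos: [389.0, 450.4, 436.3]
tcp_rot: [3.14, 0.001, 3.142]
contact_force: [-0.5, 0.5, 0.3]
opening: 1.003
[388.80925382 450.60557343 436.26105294]
clock: 1.92
eef_pos: [473.8, 388.2, 436.3]
tcp_rot: [3.139, 0.001, -3.13]
contact_force: [-0.4, 0.1, 1.0]
opening: 1.008
[473.17144983 388.84990033 436.2315911 ]
```

View pics/w1.png

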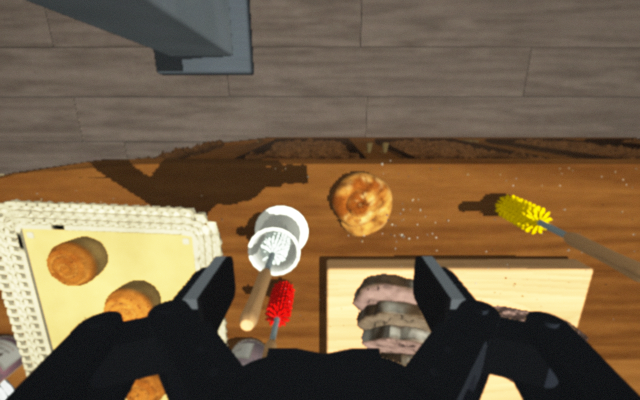

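View pics/w2.png

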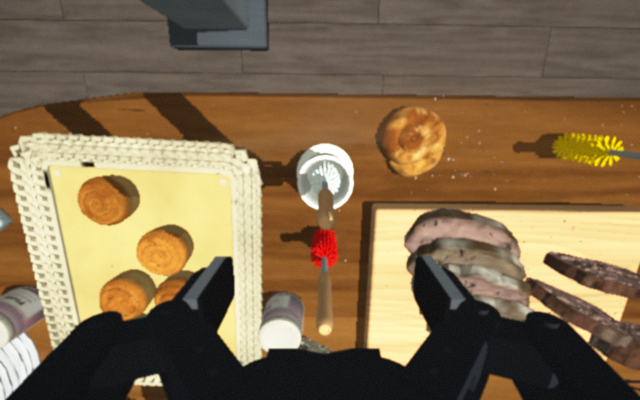

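```bash
python3 - <<'E'
from h import *
import pickle
a=pickle.load(open("w1.pkl","rb"));b=pickle.load(open("w2.pkl","rb"))
A=cv2.resize(a["color"][195:345,215:335,::-1],None,fx=3.3,fy=3.9,interpolation=cv2.INTER_CUBIC)
crop(a,215,195,335,345,4,"w1c.png"); crop(b,280,130,370,240,5,"w2c.png")
E
```

```text
(no output)
```

View pics/w1c.png

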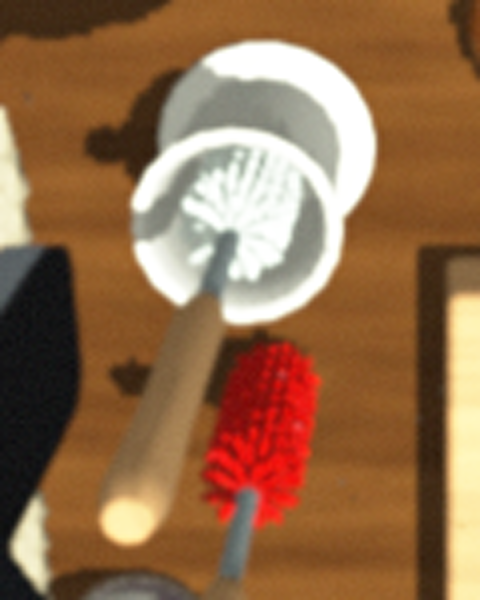

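View pics/w2c.png

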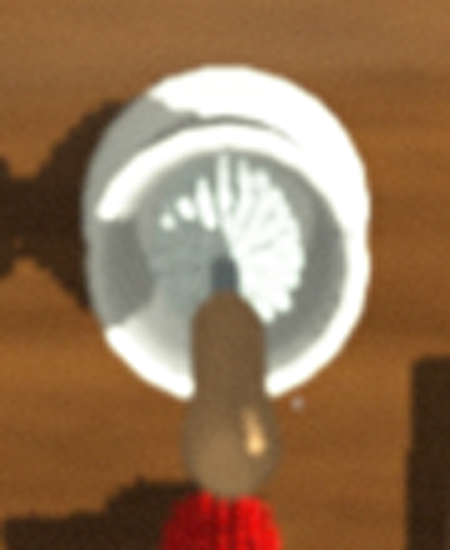

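```bash
python3 - <<'E'
from h import *
import pickle
a=pickle.load(open("w1.pkl","rb"));b=pickle.load(open("w2.pkl","rb"))
s=grab_frame("scene")
for n,p,q,o,z in [("top",(247.5,325.75),(326.4,220),(270.4,179.2),206),("rim",(274.5,251.25),(326,182.6),(275,207.6),70)]:
    print(n,tri(ray(a,p),ray(b,q)),tri(ray(a,p),ray(b,q),ray(s,o)),plane(a,p,z),plane(b,q,z),plane(s,o,z))
for n,p,q,z in [("stem",(272,256),(324.8,184.4),81)]:
    print(n,plane(a,p,z),plane(b,q,z))
E
```

```text
top (array([472.2, 389.9, 209.7]), [1.0, 1.0]) (array([475.1, 389. , 204.7]), [1.6, 1.6, 0.7]) [475.9 389.5 206. ] [472.9 389.1 206. ] [474.6 387.1 206. ]
rim (array([476. , 390.2,  71.9]), [0.1, 0.1]) (array([477.5, 389.8,  67.7]), [0.4, 0.8, 0.4]) [476.8 389.8  70. ] [476.4 390.3  70. ] [477.  387.8  70. ]
stem [477.7 388.5  81. ] [476.  388.9  81. ]
```

```bash
python3 -m creep '[[0,0,0.01,-2,0,20,0],[0,0,0,0,0,22,0],[0,0,0,0,0,22,0],[0,0,0,0,0,22,0],[0,0,0,0,0,16,0],[0,0,0,0,0,6,0],[0,0,0,0,0,0,0]]'
```

```text
clock: 2.6
eef_pos: [465.2, 399.4, 326.5]
tcp_rot: [3.133, 0.001, -3.13]
contact_force: [-0.7, -0.2, 0.6]
opening: 0.997
```

```bash
python3 -m creep '[[0.008,0,0.011,-5,-5,0,0],[0,0,0,-4,-4,0,0],[0,0,0,0,0,0,0],[0,0,0,0,0,0,0]]'
```

```text
clock: 2.93
eef_pos: [474.0, 392.1, 329.5]
tcp_rot: [3.139, 0.003, -3.139]
contact_force: [0.4, 0.2, 0.2]
opening: 0.999
```

```bash
python3 -m creep '[[0,0,0,0,-2.5,3,0],[0,0,0,0,0,0,0.3],[0,0,0,0,0,0,0.6],[0,0,0,0,0,0,0.9],[0,0,0,0,0,0,1],[0,0,0,0,0,0,1],[0,0,0,0,0,0,1],[0,0,0,0,0,0,1]]' 50; python3 - <<'E'
from h import *
f=grab_frame("wrist"); cv2.imwrite("pics/w3.png",f["color"][:,:,::-1]); s=sense(); print(s["eef_pos"],s["tcp_rot"],s["opening"])
f=grab_frame("scene"); crop(f,180,100,340,230,5,"s3.png")
E
```

```text
clock: 3.6
eef_pos: [475.0, 389.1, 328.9]
tcp_rot: [3.137, 0.006, -3.14]
contact_force: [-0.4, -0.3, -0.3]
opening: 0.147
[475.00854789 389.16700837 328.89348789] [ 3.13658072  0.0059626  -3.14036064] 0.1496986838639
```

View pics/w3.png

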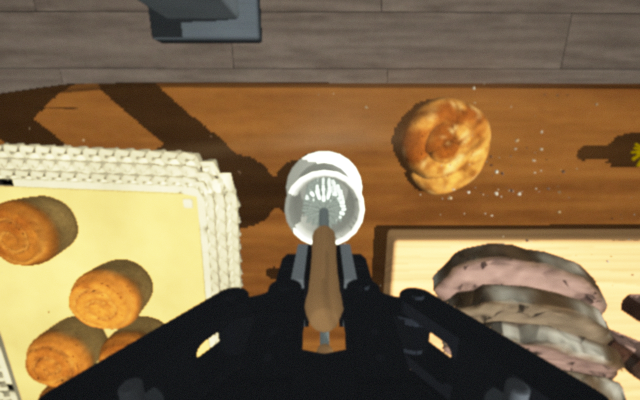

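View pics/s3.png

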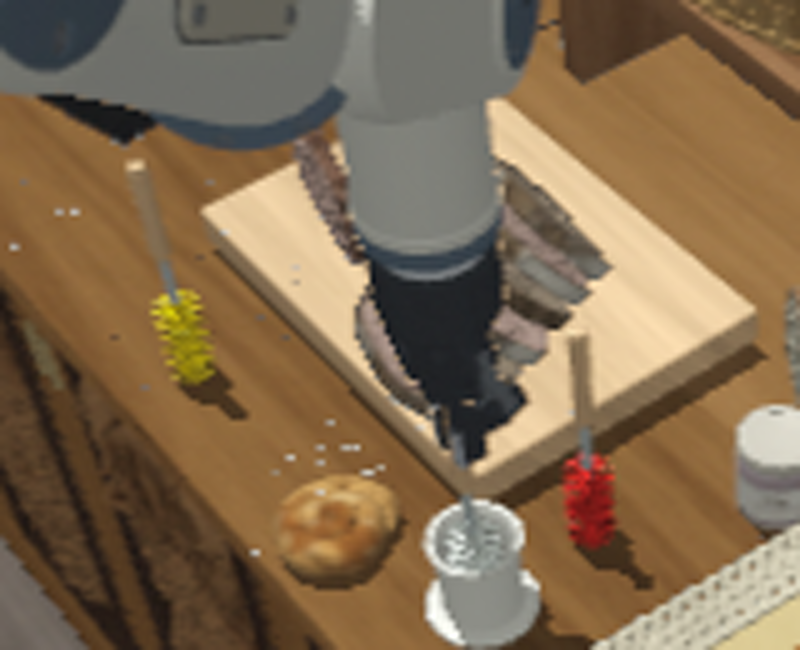

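```bash
python3 -m creep '[[0,0,0,0,0,-15,1],[0,0,0,0,0,-15,1],[0,0,0,0,0,-15,1]]'; python3 -m creep '[[0,0,0,0,0,-15,1],[0,0,0,0,0,-15,1]]'
```

```text
clock: 3.95
eef_pos: [473.6, 388.1, 370.8]
tcp_rot: [-3.141, -0.0, -3.14]
contact_force: [-0.3, 0.9, -1.5]
opening: 0.145
clock: 4.12
eef_pos: [473.3, 387.9, 401.4]
tcp_rot: [-3.14, -0.002, -3.14]
contact_force: [0.1, -0.2, -0.7]
opening: 0.145
```

```bash
python3 -m creep '[[0,0,0,0,0,-30,1],[0,0,0,0,0,-30,1],[0,0,0,0,0,-30,1],[0,0,0,0,0,-20,1],[0,0,0,0,0,0,1],[0,0,0,0,0,0,1]]';python3 - <<'E'
from h import *
f=grab_frame("scene"); cv2.imwrite("pics/s4.png",f["color"][:,:,::-1]); crop(f,200,80,340,220,4,"s4c.png"); print(sense()["eef_pos"])
f=grab_frame("side"); crop(f,260,100,400,250,4,"d4c.png")
E
```

```text
clock: 4.62
eef_pos: [472.8, 387.9, 517.9]
tcp_rot: [-3.141, -0.001, -3.14]
contact_force: [0.5, -0.1, -1.7]
opening: 0.147
[472.86234108 387.87613976 517.86835439]
```

View pics/s4c.png

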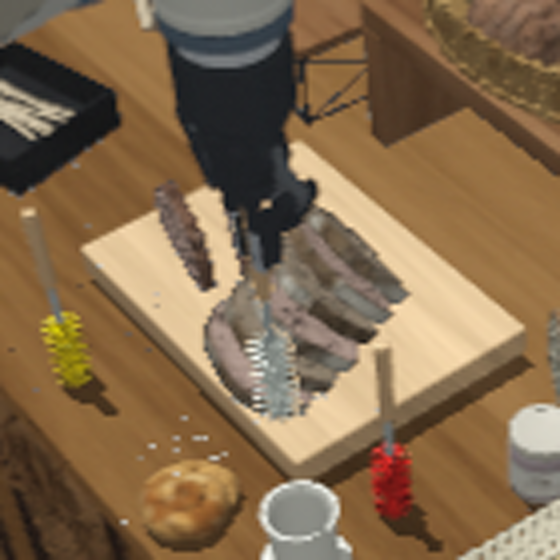

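View pics/d4c.png

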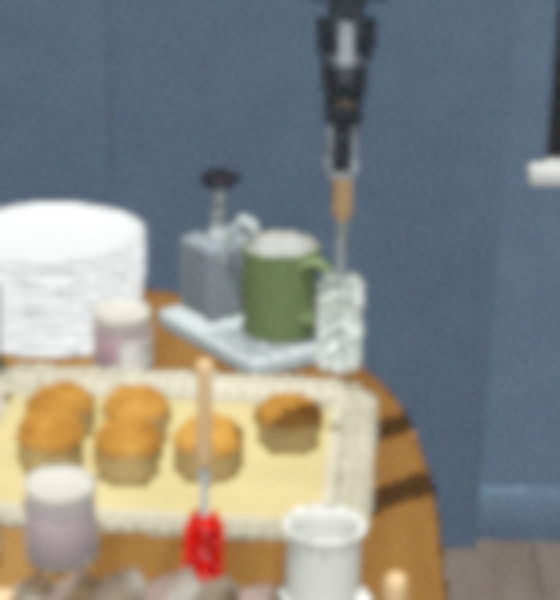

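```bash
python3 - <<'E'
from h import *
s=grab_frame("scene"); d=grab_frame("side")
print(tri(ray(s,(270.5,181.5)),ray(d,(345.2,192))), plane(s,(270.5,181.5),195),plane(d,(345.2,192),195))
print(proj(s,[(473,388,195)]),proj(d,[(473,388,195)]))
E
```

```text
(array([470.1, 388.1, 194.7]), [4.3, 4.3]) [474.5 388.3 195. ] [466.1 392.5 195. ]
[[270.1 181.8]] [[342.9 191.3]]
```

```bash
python3 -m creep '[[0,0,0,-3,-20,0,1],[0,0,0,-4,-36,0,1],[0,0,0,-4,-36,0,1],[0,0,0,-4,-36,0,1],[0,0,0,-4,-36,0,1],[0,0,0,-4,-36,0,1],[0,0,0,-4,-36,0,1],[0,0,0,-4,-36,0,1],[0,0,0,-4,-36,0,1],[0,0,0,-4,-36,0,1]]'; python3 -m creep '[[0,0,0,-4,-30,0,1],[0,0,0,-4,-20,0,1],[0,0,0,0,-10,0,1],[0,0,0,0,0,0,1],[0,0,0,0,0,0,1]]';python3 - <<'E'
from h import *
import pickle
f=grab_frame("wrist"); pickle.dump(f,open("w5.pkl","wb")); cv2.imwrite("pics/w5.png",f["color"][:,:,::-1]); print(sense()["eef_pos"])
E
```

```text
clock: 5.65
eef_pos: [511.0, 35.9, 501.5]
tcp_rot: [-3.132, -0.026, -3.129]
contact_force: [1.0, 1.2, -0.6]
opening: 0.149
clock: 6.07
eef_pos: [518.6, -33.1, 495.8]
tcp_rot: [-3.131, -0.036, -3.137]
contact_force: [0.7, -0.4, -0.8]
opening: 0.143
[518.50689283 -32.64233361 495.73984842]
```

View pics/w5.png

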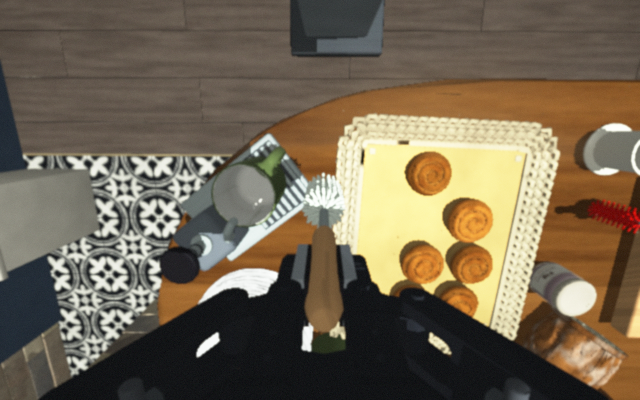

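```bash
cat >> h.py <<'E'
def go(x,y,z,yaw=np.pi):
    s=sense(); R=Ro.from_euler("xyz",s["tcp_rot"]); Rt=Ro.from_euler("xyz",[np.pi,0,yaw])
    print("pose",s["eef_pos"].round(1),s["tcp_rot"].round(3),"need turn",(R.inv()*Rt).as_rotvec().round(3),"shift",R.inv().apply(np.array([x,y,z])-s["eef_pos"]).round(1))
E
python3 - <<'E'
from h import *
import pickle
f=pickle.load(open("w5.pkl","rb")); crop(f,150,120,330,300,4,"w5c.png")
go(520,-80,520)
E
```

```text
pose [518.5 -32.6 495.7] [-3.131 -0.036 -3.136] need turn [-0.01  -0.036  0.006] shift [ -0.3 -47.6 -23.8]
```

View pics/w5c.png

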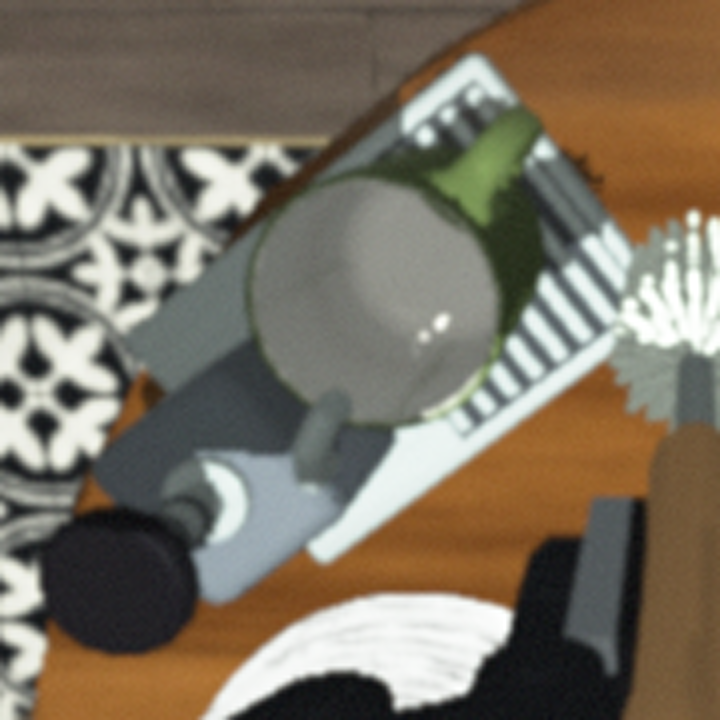

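```bash
python3 -m creep '[[-0.005,-0.018,0.003,0,-8,-12,1],[-0.005,-0.018,0.003,0,-14,-12,1],[0,0,0,0,-14,0,1],[0,0,0,0,-10,0,1],[0,0,0,0,0,0,1],[0,0,0,0,0,0,1]]';python3 - <<'E'
from h import *
import pickle
f=grab_frame("wrist"); pickle.dump(f,open("w6.pkl","wb")); cv2.imwrite("pics/w6.png",f["color"][:,:,::-1]); go(525.5,-135,515)
crop(f,170,120,350,300,4,"w6c.png")
E
```

```text
clock: 6.62
eef_pos: [519.6, -74.8, 523.6]
tcp_rot: [3.139, 0.005, -3.134]
contact_force: [-0.7, 0.1, -0.7]
opening: 0.146
pose [519.6 -74.7 523.6] [ 3.139  0.006 -3.133] need turn [0.002 0.005 0.008] shift [ -5.4 -60.4   8.5]
```

View pics/w6c.png

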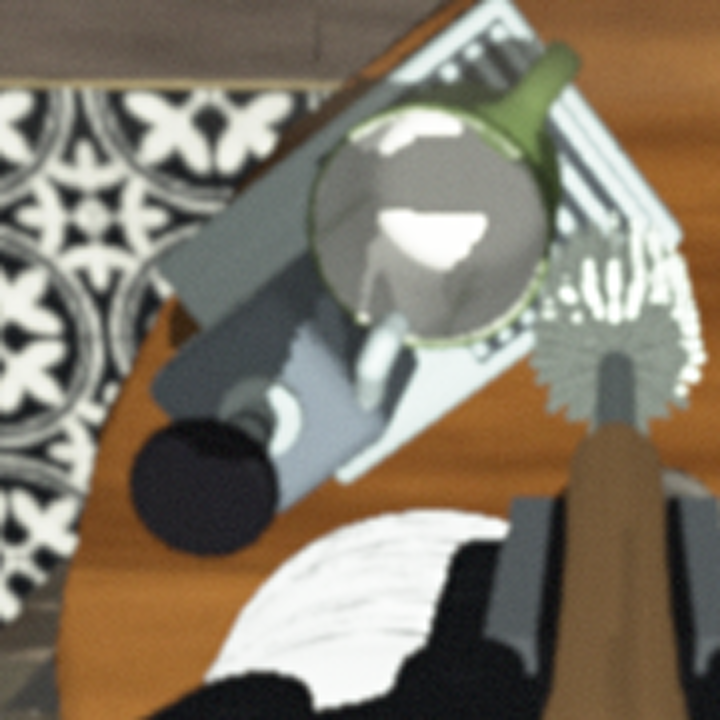

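```bash
python3 - <<'E'
from h import *
import pickle
a=pickle.load(open("w5.pkl","rb"));b=pickle.load(open("w6.pkl","rb"));s=grab_frame("scene")
for n,p,q,o,z in [("mug",(243.75,195),(277.5,176.3),(408.9,309.3),116),("pad",(178.8,266),(221,241.5),(449,301.5),170),("spout",(233.7,220),(267.5,202.5),(420.5,303),135)]:
    print(n,tri(ray(a,p),ray(b,q)),tri(ray(a,p),ray(b,q),ray(s,o)),plane(a,p,z),plane(b,q,z),plane(s,o,z))
print(ray(a,(0,0))[0],ray(b,(0,0))[0])
E
```

```text
mug (array([ 525.5, -133.6,  117.3]), [0.1, 0.1]) (array([ 526.6, -134.6,  114. ]), [0.2, 0.7, 0.8]) [ 525.9 -134.   116. ] [ 525.7 -133.8  116. ] [ 526.4 -135.4  116. ]
pad (array([ 591.1, -192.8,  172.2]), [0.5, 0.5]) (array([ 592.5, -194.5,  168.3]), [0.9, 0.2, 0.7]) [ 592.6 -194.   170. ] [ 591.6 -193.7  170. ] [ 590.8 -194.8  170. ]
spout (array([ 558.9, -148.2,  115.6]), [1.4, 1.4]) (array([ 555.4, -145.1,  128.1]), [1.9, 1.4, 0.6]) [ 551.2 -142.1  135. ] [ 554.6 -144.4  135. ] [ 552.5 -146.5  135. ]
[445.26471772 -35.49885669 468.63577578] [447.49684483 -77.0954462  493.42256156]
```

```bash
python3 -m creep '[[0.002,0.005,0.008,-1,-15,4,1],[0,0,0,-1,-18,4,1],[0,0,0,-1,-16,0,1],[0,0,0,-1,-8,0,1],[0,0,0,0,0,0,1],[0,0,0,0,0,0,1]]';python3 - <<'E'
from h import *
go(523.5,-133.5,515)
f=grab_frame("scene"); crop(f,340,190,480,350,4,"s7.png")
f=grab_frame("wrist"); cv2.imwrite("pics/w7.png",f["color"][:,:,::-1])
E
```

```text
clock: 7.22
eef_pos: [524.2, -129.4, 514.1]
tcp_rot: [3.139, -0.002, -3.137]
contact_force: [-0.4, -0.3, -0.5]
opening: 0.15
pose [ 524.2 -129.4  514.1] [ 3.139e+00 -2.000e-03 -3.137e+00] need turn [ 0.003 -0.002  0.004] shift [ 0.7 -4.1 -0.9]
```

View pics/s7.png

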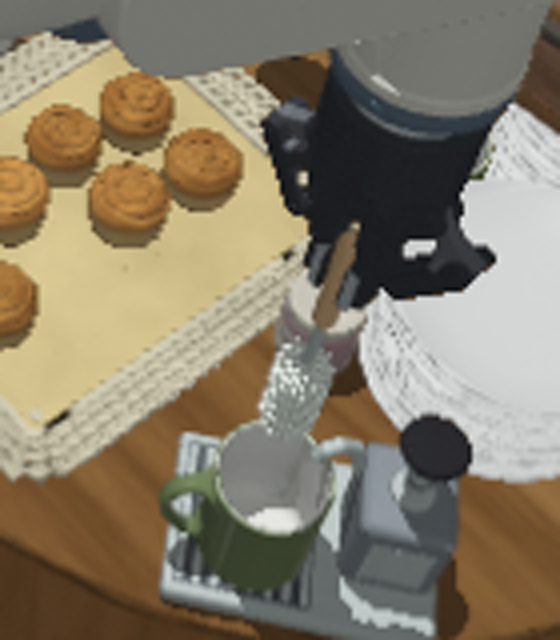

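View pics/w7.png

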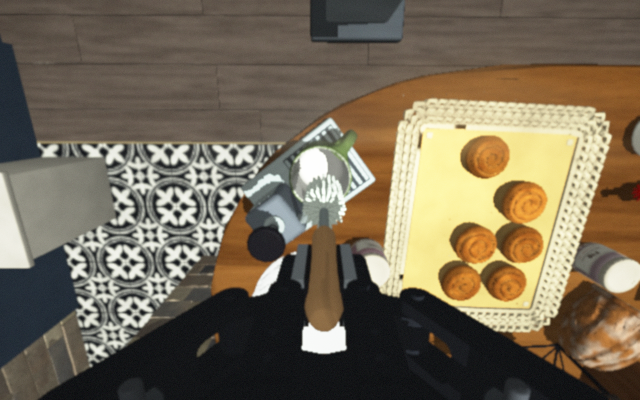

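```bash
python3 -m creep '[[0.003,-0.002,0.004,0.5,-4,12,1],[0,0,0,0,0,16,1],[0,0,0,0,0,16,1],[0,0,0,0,0,10,1],[0,0,0,0,0,0,1]]';python3 - <<'E'
from h import *
go(523.5,-133.5,440)
f=grab_frame("scene"); crop(f,350,230,480,350,5,"s8.png")
print(proj(f,[(*sense()["eef_pos"][:2],sense()["eef_pos"][2]-323)]))
E
```

```text
clock: 7.73
eef_pos: [524.1, -129.6, 460.1]
tcp_rot: [-3.141, 0.005, -3.138]
contact_force: [0.3, 0.3, -0.9]
opening: 0.143
pose [ 524.1 -129.6  460.1] [-3.141  0.005 -3.138] need turn [-0.     0.005  0.004] shift [ 0.7 -3.9 20.1]
[[408.1 304.3]]
```

View pics/s8.png

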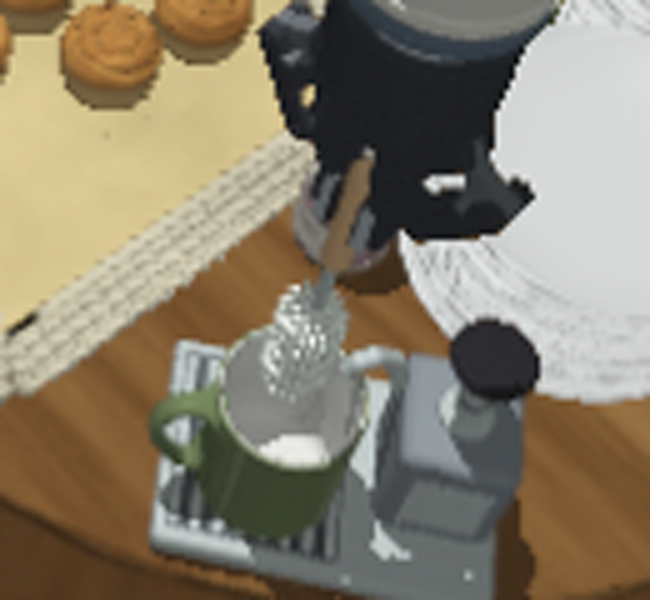

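```bash
python3 -m creep '[[0,0.005,0.004,0.5,-5,8,1],[0,0,0,0,-1.5,12,1],[0,0,0,0,0,12,1],[0,0,0,0,0,0,1]]';python3 - <<'E'
from h import *
go(523.5,-133.5,356)
E
```

```text
clock: 8.12
eef_pos: [524.7, -136.4, 429.2]
tcp_rot: [-3.14, 0.004, -3.141]
contact_force: [-0.6, 0.0, -0.1]
opening: 0.147
pose [ 524.7 -136.4  429.2] [-3.14   0.004 -3.141] need turn [-0.001  0.004  0.001] shift [ 1.5  3.1 73.2]
```

```bash
python3 -m creep '[[0,0.004,0,1,2.5,10,1],[0,0,0,0,0.5,14,1],[0,0,0,0,0,14,1],[0,0,0,0,0,0,1]]';python3 - <<'E'
from h import *
go(523.5,-133.5,355)
E
```

```text
clock: 8.45
eef_pos: [524.0, -133.7, 389.6]
tcp_rot: [-3.14, 0.001, 3.141]
contact_force: [0.3, 0.2, -0.8]
opening: 0.145
pose [ 524.  -133.7  389.6] [-3.140e+00  1.000e-03  3.141e+00] need turn [-0.002  0.001 -0.001] shift [ 0.5  0.2 34.6]
```

```bash
python3 -m creep '[[0,0,0,0,0,12,1],[0,0,0,0,0,12,1],[0,0,0,0,0,8,1],[0,0,0,0,0,0,1]]';python3 - <<'E'
from h import *
go(523.5,-133.5,355)
print(sense()["contact_force"])
f=grab_frame("scene"); crop(f,350,230,480,350,5,"s9.png")
E
```

```text
clock: 8.78
eef_pos: [524.5, -133.7, 356.9]
tcp_rot: [-3.139, 0.003, 3.141]
contact_force: [-1.2, 0.1, -0.7]
opening: 0.148
pose [ 524.5 -133.7  356.9] [-3.139e+00  3.000e-03  3.141e+00] need turn [-0.002  0.003 -0.001] shift [1.  0.2 1.9]
[-1.18373374  0.0626147  -0.6697546 ]
```

View pics/s9.png

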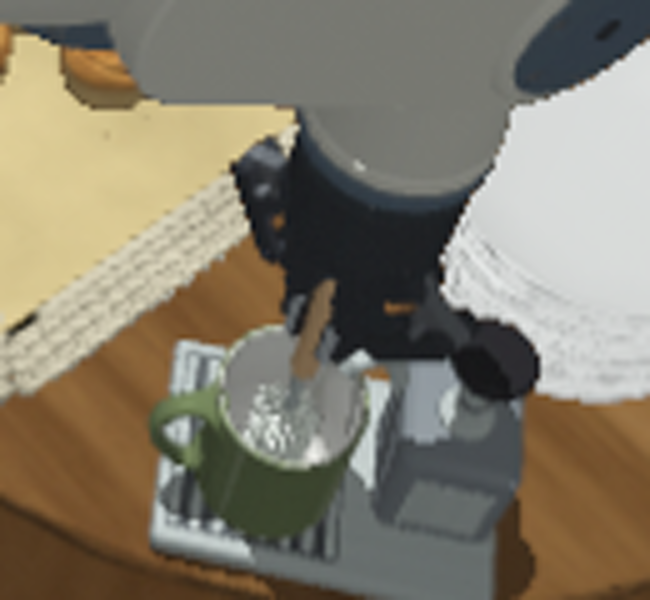

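```bash
python3 -m creep '[[0,0.003,0,1,0,3.5,1],[0,0,0,0,0,0,1]]'; python3 -m creep '[[0,0,0,0,0,-15,1],[0,0,0,0,0,-16,1],[0,0,0,0,0,-16,1],[0,0,0,0,0,-16,1],[0,0,0,0,0,-12,1],[0,0,0,0,0,-2,1],[0,0,0,0,0,0,1]]';python3 - <<'E'
from h import *
go(523.5,-133.5,353)
E
```

```text
clock: 9.0
eef_pos: [524.0, -133.8, 354.7]
tcp_rot: [-3.139, 0.001, 3.141]
contact_force: [-0.9, 0.3, -0.5]
opening: 0.147
clock: 9.58
eef_pos: [524.1, -133.7, 437.6]
tcp_rot: [-3.138, 0.003, 3.141]
contact_force: [-0.1, -0.8, -0.3]
opening: 0.15
pose [ 524.1 -133.7  437.6] [-3.138e+00  3.000e-03  3.141e+00] need turn [-0.003  0.003 -0.001] shift [ 0.9  0.5 84.6]
```

```bash
python3 -m creep '[[-0.003,0.003,0,0.5,0,15,1],[0,0,0,0,0,16,1],[0,0,0,0,0,16,1],[0,0,0,0,0,16,1],[0,0,0,0,0,13,1],[0,0,0,0,0,4,1],[0,0,0,0,0,0,1]]';python3 - <<'E'
from h import *
go(523.5,-133.5,353)
E
```

```text
clock: 10.17
eef_pos: [523.0, -133.7, 352.6]
tcp_rot: [-3.141, 0.001, 3.141]
contact_force: [0.8, 0.8, -0.6]
opening: 0.146
pose [ 523.  -133.7  352.6] [-3.141e+00  1.000e-03  3.141e+00] need turn [-0.001  0.001 -0.001] shift [-0.5  0.2 -0.4]
```

```bash
python3 -m creep '[[0,0,0,0,0,-15,1],[0,0,0,0,0,-16,1],[0,0,0,0,0,-16,1],[0,0,0,0,0,-16,1],[0,0,0,0,0,-15,1],[0,0,0,0,0,-3,1],[0,0,0,0,0,0,1]]';python3 - <<'E'
from h import *
go(523.5,-133.5,353)
E
```

```text
clock: 10.75
eef_pos: [522.7, -133.6, 437.7]
tcp_rot: [3.142, -0.001, 3.141]
contact_force: [0.4, 0.7, -0.3]
opening: 0.148
pose [ 522.7 -133.6  437.7] [ 3.142e+00 -1.000e-03  3.141e+00] need turn [ 0.    -0.001 -0.001] shift [-0.9  0.1 84.7]
```

```bash
python3 -m creep '[[0,0,0,-0.5,0,15,1],[0,0,0,0,0,16,1],[0,0,0,0,0,16,1],[0,0,0,0,0,16,1],[0,0,0,0,0,13,1],[0,0,0,0,0,4,1],[0,0,0,0,0,0,1]]'; python3 -m creep '[[0,0,0,0,0,-15,1],[0,0,0,0,0,-16,1],[0,0,0,0,0,-16,1],[0,0,0,0,0,-16,1],[0,0,0,0,0,-15,1],[0,0,0,0,0,-3,1],[0,0,0,0,0,0,1]]';python3 - <<'E'
from h import *
go(523.5,-133.5,353)
E
```

```text
clock: 11.33
eef_pos: [522.4, -133.4, 352.6]
tcp_rot: [-3.141, 0.0, 3.141]
contact_force: [-0.0, 0.5, -1.4]
opening: 0.148
clock: 11.92
eef_pos: [522.1, -133.3, 437.5]
tcp_rot: [3.141, -0.002, 3.141]
contact_force: [-0.4, -0.3, -0.9]
opening: 0.143
pose [ 522.1 -133.3  437.5] [ 3.141e+00 -2.000e-03  3.141e+00] need turn [ 0.    -0.002 -0.001] shift [-1.6 -0.2 84.5]
```

```bash
python3 -m creep '[[0,0,0,-1,0,-16,1],[0,0,0,0,0,-20,1],[0,0,0,0,0,-20,1],[0,0,0,0,0,-20,1],[0,0,0,0,0,-8,1],[0,0,0,0,0,0,1]]'; python3 -m creep '[[0,0,0,0,18,0,1],[0,0,0,2,34,0,1],[0,0,0,3,34,0,1],[0,0,0,4,34,0,1],[0,0,0,4,34,0,1],[0,0,0,4,34,0,1],[0,0,0,4,34,0,1],[0,0,0,4,34,0,1],[0,0,0,4,34,0,1],[0,0,0,4,34,0,1]]';python3 - <<'E'
from h import *
go(476.5,389.5,510)
E
```

```text
clock: 12.42
eef_pos: [522.5, -133.1, 520.1]
tcp_rot: [3.14, -0.008, 3.141]
contact_force: [0.2, -0.5, -0.6]
opening: 0.146
clock: 13.25
eef_pos: [487.5, 198.2, 504.5]
tcp_rot: [-3.139, -0.022, 3.13]
contact_force: [0.9, 0.3, -1.1]
opening: 0.144
pose [487.5 198.2 504.5] [-3.139 -0.022  3.13 ] need turn [-0.003 -0.022 -0.011] shift [ 13.3 191.1  -5.7]
```

```bash
python3 -m creep '[[0,-0.022,-0.011,2,32,-2,1],[0,0,0,2,32,-2,1],[0,0,0,2,32,0,1],[0,0,0,2,32,0,1],[0,0,0,2,28,0,1],[0,0,0,0,16,0,1],[0,0,0,0,8,0,1],[0,0,0,0,0,0,1],[0,0,0,0,0,0,1]]';python3 - <<'E'
from h import *
go(476.5,389.5,440)
E
```

```text
clock: 14.0
eef_pos: [472.4, 392.1, 491.8]
tcp_rot: [-3.13, -0.013, -3.134]
contact_force: [0.1, -1.2, -0.5]
opening: 0.149
pose [472.4 392.1 491.8] [-3.13  -0.013 -3.134] need turn [-0.012 -0.013  0.007] shift [-4.7 -2.1 51.7]
```

```bash
python3 -m creep '[[-0.012,-0.013,0.007,-4,-2,10,1],[0,0,0,0,0,16,1],[0,0,0,0,0,16,1],[0,0,0,0,0,14,1],[0,0,0,0,0,6,1],[0,0,0,0,0,0,1],[0,0,0,0,0,0,1]]';python3 - <<'E'
from h import *
go(476.5,389.5,380)
p=sense()["eef_pos"]
f=grab_frame("scene"); crop(f,220,130,330,240,5,"s10.png"); print(proj(f,[(p[0],p[1],p[2]-323)]))
f=grab_frame("wrist"); crop(f,240,100,400,260,4,"w10.png"); print(proj(f,[(p[0],p[1],p[2]-323),(476.6,389.5,70)]))
f=grab_frame("side"); crop(f,280,130,400,250,5,"d10.png"); print(proj(f,[(p[0],p[1],p[2]-323)]))
E
```

```text
clock: 14.58
eef_pos: [478.8, 380.2, 427.7]
tcp_rot: [-3.139, 0.001, 3.134]
contact_force: [-0.5, -0.7, -0.2]
opening: 0.142
pose [478.8 380.2 427.7] [-3.139e+00  1.000e-03  3.134e+00] need turn [-0.002  0.001 -0.008] shift [ 2.4  9.4 47.7]
[[275.9 201.8]]
[[326.  189.1]
 [334.3 179.5]]
[[340.  217.8]]
```

View pics/s10.png

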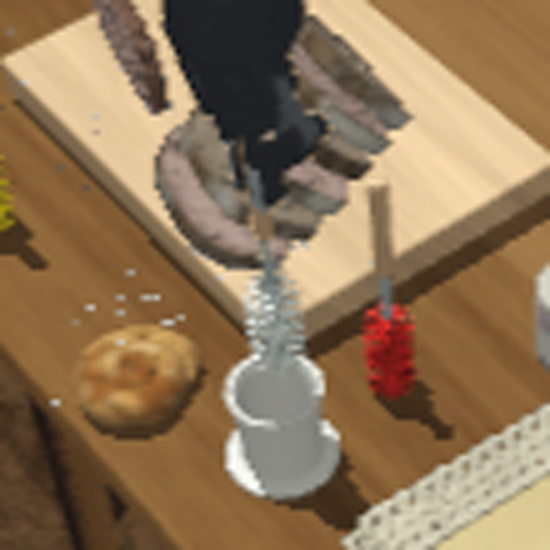

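View pics/w10.png

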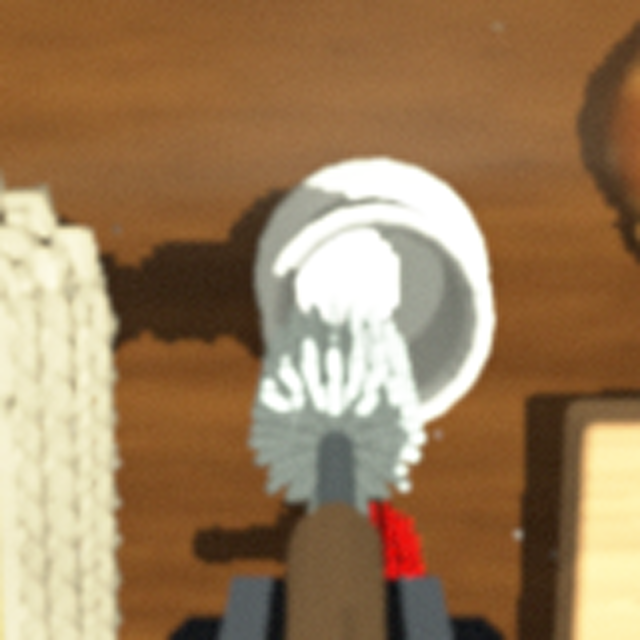

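View pics/d10.png

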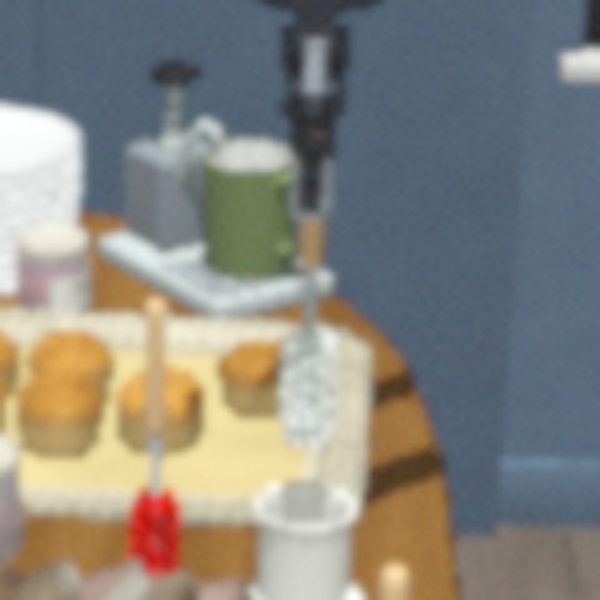

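```bash
python3 -m creep '[[0,0,-0.008,1.5,6,0,1],[0,0,0,0.5,3,0,1],[0,0,0,0,0,0,1],[0,0,0,0,0,0,1]]';python3 - <<'E'
from h import *
go(476.5,389.5,380)
E
```

```text
clock: 15.07
eef_pos: [477.0, 391.5, 431.1]
tcp_rot: [3.14, 0.006, -3.14]
contact_force: [0.3, 0.0, -1.2]
opening: 0.15
pose [477.  391.5 431.1] [ 3.14   0.006 -3.14 ] need turn [0.002 0.006 0.002] shift [ 0.8 -2.1 51. ]
```

```bash
python3 -m creep '[[0,0.006,0,0.5,-2,12,1],[0,0,0,0,0,14,1],[0,0,0,0,0,14,1],[0,0,0,0,0,0,1]]';python3 - <<'E'
from h import *
go(476.5,389.5,329)
f=grab_frame("scene"); crop(f,220,130,330,240,5,"s11.png")
f=grab_frame("wrist"); crop(f,240,100,400,260,4,"w11.png")
E
```

```text
clock: 15.4
eef_pos: [476.2, 389.9, 389.0]
tcp_rot: [3.138, 0.001, -3.138]
contact_force: [-0.9, 0.3, -1.4]
opening: 0.147
pose [476.2 389.9 389. ] [ 3.138e+00  1.000e-03 -3.138e+00] need turn [0.003 0.001 0.003] shift [-0.3 -0.6 60. ]
```

View pics/w11.png

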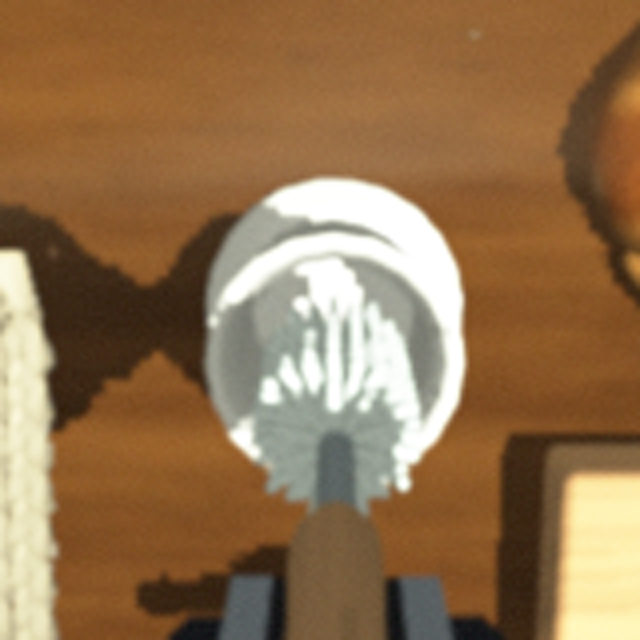

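Head is centred in the cup mouth (cup centre about (336,350) in the crop). Lowering it to the floor.

```bash
python3 -m creep '[[0.003,0,0.003,0,-0.5,12,1],[0,0,0,0,0,14,1],[0,0,0,0,0,14,1],[0,0,0,0,0,10,1],[0,0,0,0,0,4,1],[0,0,0,0,0,0,1]]';python3 - <<'E'
from h import *
go(476.5,389.5,329)
print(sense()["contact_force"])
E
```

```text
clock: 16.0
eef_pos: [478.0, 390.5, 336.3]
tcp_rot: [3.137, 0.007, 3.141]
contact_force: [0.2, -0.5, -0.8]
opening: 0.147
pose [478.  390.5 336.3] [3.137 0.007 3.141] need turn [ 0.005  0.007 -0.001] shift [ 1.6 -1.   7.3]
[ 0.2376766  -0.5239976  -0.78416336]
```

```bash
python3 -m creep '[[0.005,0.007,0,1.5,-1,3,1],[0,0,0,0,0,3,1],[0,0,0,0,0,0,1]]';python3 - <<'E'
from h import *
go(476.5,389.5,329)
print(sense()["contact_force"])
E
```

```text
clock: 16.25
eef_pos: [476.7, 389.6, 330.7]
tcp_rot: [-3.141, 0.0, 3.141]
contact_force: [0.3, -1.1, -0.8]
opening: 0.147
pose [476.7 389.6 330.7] [-3.141  0.     3.141] need turn [-0.     0.    -0.001] shift [ 0.2 -0.1  1.7]
[ 0.26573977 -1.05741369 -0.77798395]
```

```bash
python3 -m creep '[[0,0,0,0,0,2,1],[0,0,0,0,0,0,1]]'; python3 -m creep '[[0,0,0,0,0,1.5,1],[0,0,0,0,0,0,1]]'
```

```text
clock: 16.42
eef_pos: [476.9, 389.8, 329.3]
tcp_rot: [3.141, 0.001, 3.141]
contact_force: [0.5, -0.6, -0.5]
opening: 0.149
clock: 16.58
eef_pos: [477.5, 390.3, 329.4]
tcp_rot: [3.139, 0.003, 3.141]
contact_force: [0.7, 1.0, -0.9]
opening: 0.145
```

```bash
python3 -m creep '[[0,0,0,0.5,-0.5,1,1],[0,0,0,0,0,0,1],[0,0,0,0,0,0,0.8],[0,0,0,0,0,0,0.6],[0,0,0,0,0,0,0.3],[0,0,0,0,0,0,0],[0,0,0,0,0,0,0],[0,0,0,0,0,0,0],[0,0,0,0,0,0,0]]'; python3 - <<'E'
from h import *
go(476.5,389.5,440)
f=grab_frame("scene"); crop(f,220,130,330,240,5,"s12.png")
f=grab_frame("wrist"); cv2.imwrite("pics/w12.png",f["color"][:,:,::-1])
E
```

```text
clock: 17.33
eef_pos: [477.1, 389.8, 328.7]
tcp_rot: [3.138, 0.004, 3.141]
contact_force: [-0.2, -0.3, -0.9]
opening: 0.997
pose [477.1 389.8 328.7] [3.138 0.004 3.141] need turn [ 0.003  0.004 -0.001] shift [ 1.000e-01  0.000e+00 -1.113e+02]
```

View pics/w12.png

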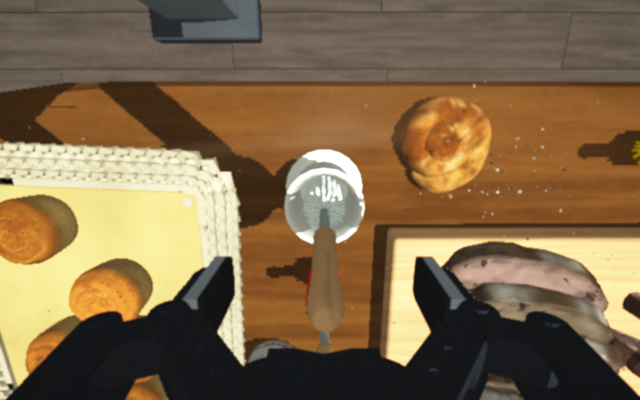

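Brush stands upright and free between the open jaws (handle end about (325,320)). Retreating straight up.

```bash
python3 -m creep '[[0.003,0.004,0,0,0,-15,0],[0,0,0,0,0,-20,0],[0,0,0,0,0,-20,0],[0,0,0,0,0,-20,0],[0,0,0,0,0,-25,0],[0,0,0,0,0,-15,0],[0,0,0,0,0,0,0]]'; python3 - <<'E'
from h import *
go(591.5,-194,460)
f=grab_frame("scene"); crop(f,220,130,330,240,5,"s12.png")
f=grab_frame("wrist"); crop(f,250,110,410,250,5,"w13.png")
E
```

```text
clock: 18.02
eef_pos: [476.5, 389.4, 446.5]
tcp_rot: [-3.138, -0.004, 3.141]
contact_force: [-0.3, 0.6, 0.0]
opening: 0.998
pose [476.5 389.4 446.5] [-3.138 -0.004  3.141] need turn [-0.003 -0.004 -0.001] shift [-115.3 -583.3  -12. ]
```

View pics/s12.png

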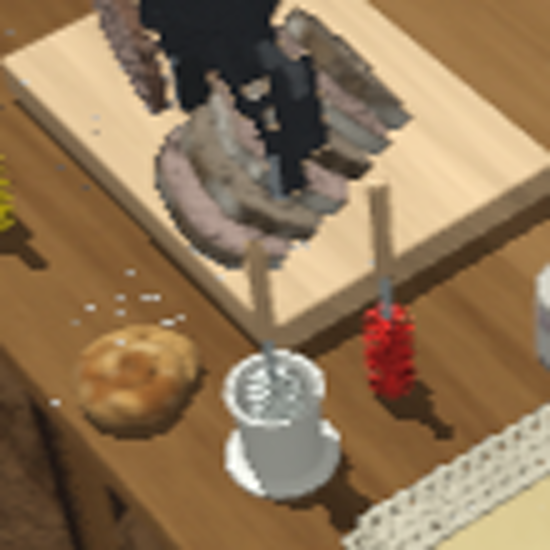

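View pics/w13.png

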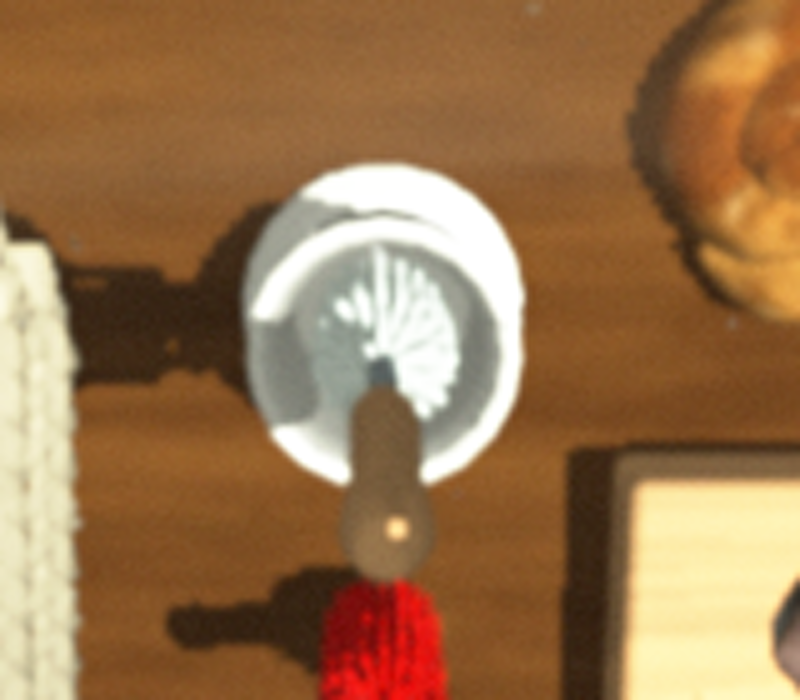

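```bash
python3 - <<'E'
from h import *
f=grab_frame("scene")
for p in [(440,205),(515,252),(532,305),(432,290)]: print(p,plane(f,p,0),plane(f,p,150))
E
python3 -m creep '[[0,0,0,0,-18,-6,1],[0,0,0,-1,-34,-3,1],[0,0,0,-2,-34,-3,1],[0,0,0,-2,-34,-3,1],[0,0,0,-2,-34,-3,1],[0,0,0,-2,-34,-3,1],[0,0,0,-2,-34,-3,1],[0,0,0,-2,-34,-3,1],[0,0,0,-2,-34,-3,1],[0,0,0,-2,-34,-3,1]]' 60
```

```text
(440, 205) [952.3  82.1   0. ] [829.   23.8 150. ]
(515, 252) [ 982.5 -192.4    0. ] [ 855.  -212.3  150. ]
(532, 305) [ 862.6 -325.3    0. ] [ 751.8 -326.7  150. ]
(432, 290) [ 679.3 -113.3    0. ] [ 594.2 -144.3  150. ]
clock: 19.0
eef_pos: [487.7, 50.9, 464.9]
tcp_rot: [-3.125, -0.03, -3.133]
contact_force: [1.0, 0.4, 0.2]
opening: 0.002
```

```bash
python3 -m creep '[[-0.016,-0.03,0.008,-10,-28,-3,1],[0,0,0,-12,-32,-2,1],[0,0,0,-14,-32,-2,1],[0,0,0,-14,-32,-2,1],[0,0,0,-14,-32,0,1],[0,0,0,-14,-32,0,1],[0,0,0,-12,-22,0,1],[0,0,0,0,0,0,1],[0,0,0,0,0,0,1]]';python3 - <<'E'
from h import *
go(591.5,-194,440)
E
```

```text
clock: 19.75
eef_pos: [571.3, -181.8, 463.2]
tcp_rot: [-3.141, -0.017, 3.134]
contact_force: [0.4, 0.2, -0.7]
opening: 0.001
pose [ 571.3 -181.8  463.2] [-3.141 -0.017  3.134] need turn [-0.    -0.017 -0.008] shift [-20.6 -12.1  22.8]
```

```bash
python3 -m creep '[[0,-0.017,-0.008,-10,-6,0,1],[0,0,0,-9,-5,0,1],[0,0,0,0,0,0,1],[0,0,0,0,0,0,1]]';python3 - <<'E'
from h import *
go(591.5,-194,365)
f=grab_frame("wrist"); cv2.imwrite("pics/w14.png",f["color"][:,:,::-1]); print(proj(f,[(591.5,-194,170),(*sense()["eef_pos"][:2],170)]))
import pickle; pickle.dump(f,open("w14.pkl","wb"))
E
```

```text
clock: 20.08
eef_pos: [590.2, -192.2, 460.6]
tcp_rot: [3.14, -0.003, -3.139]
contact_force: [-0.1, -0.2, 0.3]
opening: 0.001
pose [ 590.2 -192.2  460.6] [ 3.140e+00 -3.000e-03 -3.139e+00] need turn [ 0.002 -0.003  0.002] shift [-1.5 -2.  95.6]
[[323.  200.7]
 [325.2 199.3]]
```

View pics/w14.png

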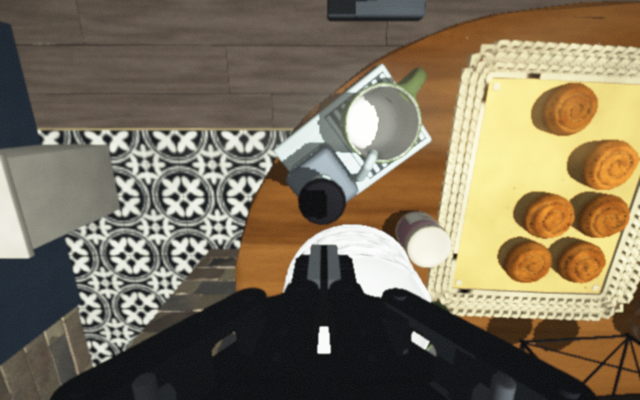

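```bash
python3 -m creep '[[0,-0.003,0,-1.5,-2,14,1],[0,0,0,0,0,18,1],[0,0,0,0,0,18,1],[0,0,0,0,0,16,1],[0,0,0,0,0,10,1],[0,0,0,0,0,0,1],[0,0,0,0,0,0,1]]';python3 - <<'E'
from h import *
print(r.tip_extent)
go(591.5,-194,345)
f=grab_frame("wrist"); cv2.imwrite("pics/w15.png",f["color"][:,:,::-1])
f=grab_frame("scene"); crop(f,370,220,500,350,5,"s15.png")
E
```

```text
clock: 20.72
eef_pos: [591.9, -189.4, 384.7]
tcp_rot: [3.141, 0.004, -3.133]
contact_force: [-0.5, 0.3, -0.3]
opening: 0.002
173.4
pose [ 591.9 -189.4  384.7] [ 3.141  0.004 -3.133] need turn [0.001 0.004 0.009] shift [ 0.6 -4.7 39.7]
```

View pics/s15.png

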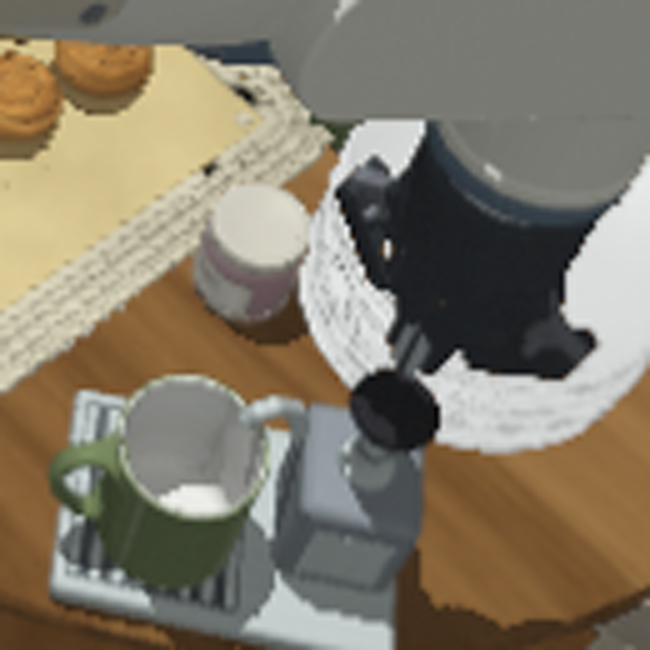

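View pics/w15.png

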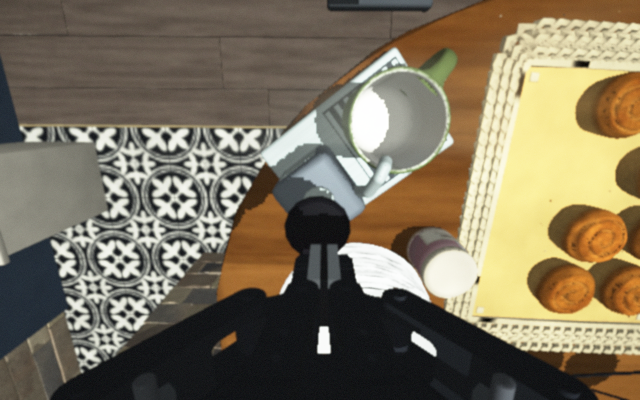

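```bash
python3 -m creep '[[0,0.004,0.009,0.5,-4,6,1],[0,0,0,0,0,8,1],[0,0,0,0,0,8,1],[0,0,0,0,0,6,1],[0,0,0,0,0,0,1],[0,0,0,0,0,0,1]]';python3 - <<'E'
from h import *
go(591.5,-194,345); print(sense()["contact_force"])
E
```

```text
clock: 21.32
eef_pos: [592.4, -194.4, 357.3]
tcp_rot: [-3.141, 0.005, 3.14]
contact_force: [0.1, 0.4, -0.7]
opening: 0.005
pose [ 592.4 -194.4  357.3] [-3.141  0.005  3.14 ] need turn [-0.001  0.005 -0.002] shift [ 0.9  0.4 12.3]
[ 0.07922271  0.3673131  -0.70159546]
```

```bash
python3 -m creep '[[0,0.005,0,1,0,3,1],[0,0,0,0,0,3,1],[0,0,0,0,0,3,1],[0,0,0,0,0,2,1],[0,0,0,0,0,0,1]]';python3 -m creep '[[0,0,0,0,0,2,1],[0,0,0,0,0,0,1]]';python3 -m creep '[[0,0,0,0,0,2,1],[0,0,0,0,0,0,1]]'; python3 -m creep '[[0,0,0,0,0,2,1],[0,0,0,0,0,0,1]]'
```

```text
clock: 21.73
eef_pos: [591.4, -194.5, 345.3]
tcp_rot: [-3.141, -0.0, 3.14]
contact_force: [-0.3, -0.2, 0.5]
opening: 0.001
clock: 21.9
eef_pos: [591.5, -194.5, 343.4]
tcp_rot: [-3.141, 0.0, 3.14]
contact_force: [-1.8, 0.5, 3.6]
opening: -0.001
clock: 22.07
eef_pos: [591.5, -194.5, 342.5]
tcp_rot: [-3.14, 0.0, 3.14]
contact_force: [-1.8, 1.3, 5.8]
opening: -0.0
clock: 22.23
eef_pos: [591.5, -194.5, 341.9]
tcp_rot: [-3.14, 0.001, 3.14]
contact_force: [-3.4, 0.7, 6.5]
opening: -0.002
```

```bash
python3 -m creep '[[0,0,0,0,0,3,1],[0,0,0,0,0,3,1],[0,0,0,0,0,3,1],[0,0,0,0,0,3,1],[0,0,0,0,0,3,1],[0,0,0,0,0,3,1]]'; python3 -m creep '[[0,0,0,0,0,3,1],[0,0,0,0,0,3,1],[0,0,0,0,0,3,1]]'
```

```text
clock: 22.73
eef_pos: [591.3, -194.4, 328.2]
tcp_rot: [-3.14, 0.003, 3.14]
contact_force: [-2.9, 1.4, 7.2]
opening: -0.001
clock: 22.98
eef_pos: [591.2, -194.4, 320.6]
tcp_rot: [-3.14, 0.003, 3.14]
contact_force: [-3.0, 1.6, 7.1]
opening: 0.001
```

```bash
python3 -m creep '[[0,0,0,0,0,3,1],[0,0,0,0,0,3,1],[0,0,0,0,0,3,1],[0,0,0,0,0,3,1],[0,0,0,0,0,2,1]]'; python3 -m creep '[[0,0,0,0,0,2,1],[0,0,0,0,0,2,1]]'
```

```text
clock: 23.4
eef_pos: [591.2, -194.4, 308.3]
tcp_rot: [-3.139, 0.003, 3.14]
contact_force: [-4.1, 0.4, 11.7]
opening: -0.003
clock: 23.57
eef_pos: [591.2, -194.4, 305.5]
tcp_rot: [-3.139, 0.003, 3.14]
contact_force: [-4.2, 1.1, 8.7]
opening: -0.004
```

```bash
python3 -m creep '[[0,0,0,0,0,2,1],[0,0,0,0,0,2,1]]'; for i in 1; do python3 -m creep '[[0,0,0,0,0,1.5,1]]'; python3 -m creep '[[0,0,0,0,0,1.5,1]]'; done
```

```text
clock: 23.73
eef_pos: [591.1, -194.4, 302.4]
tcp_rot: [-3.139, 0.004, 3.14]
contact_force: [-1.7, 0.6, 6.7]
opening: -0.001
clock: 23.82
eef_pos: [591.1, -194.3, 301.1]
tcp_rot: [-3.139, 0.004, 3.14]
contact_force: [-1.7, -0.1, 7.5]
opening: 0.001
clock: 23.9
eef_pos: [591.1, -194.3, 300.0]
tcp_rot: [-3.139, 0.004, 3.14]
contact_force: [-2.9, 0.8, 7.8]
opening: -0.001
```

```bash
python3 - <<'E'
from h import *
go(591.5,-194,297.5); print(sense()["contact_force"])
f=grab_frame("scene"); crop(f,380,250,490,350,6,"s16.png")
f=grab_frame("side"); crop(f,270,120,370,200,7,"d16.png")
E
```

```text
pose [ 591.1 -194.3  300. ] [-3.139  0.004  3.14 ] need turn [-0.002  0.004 -0.002] shift [-0.4  0.3  2.5]
[-2.94660911  0.8450185   7.84225525]
```

View pics/s16.png

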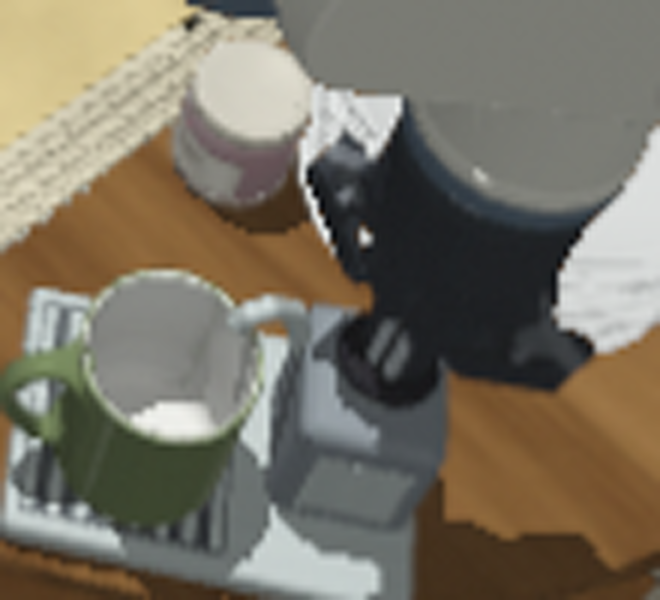

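View pics/d16.png

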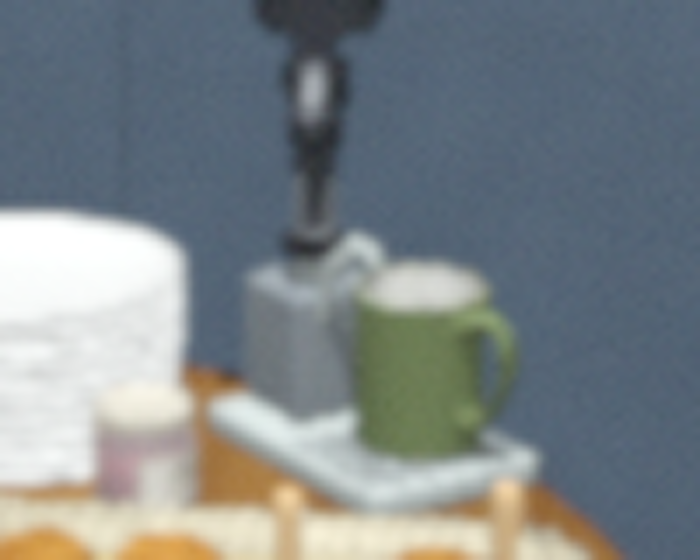

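```bash
python3 -m creep '[[0,0,0,0,0,1.5,1]]'; python3 -m creep '[[0,0,0,0,0,1.5,1]]'; python3 -c "
from h import *
print(sense()['eef_pos'],sense()['contact_force'])"
```

```text
clock: 24.08
eef_pos: [591.1, -194.3, 298.9]
tcp_rot: [-3.139, 0.004, 3.14]
contact_force: [-3.9, 1.1, 8.9]
opening: 0.004
clock: 24.17
eef_pos: [591.1, -194.3, 298.0]
tcp_rot: [-3.139, 0.004, 3.14]
contact_force: [-4.3, 1.0, 10.0]
opening: -0.003
[ 591.07907106 -194.34344934  297.9599681 ] [-4.28239565  1.00060171  9.9774671 ]
```

```bash
python3 -m creep '[[0,0,0,0,0,1.3,1]]'; python3 - <<'E'
from h import *
for i in range(3):
    f=grab_frame("side"); s=sense(); print(s["clock"],s["eef_pos"].round(2),s["contact_force"].round(1))
crop(f,270,120,370,200,7,"d17.png")
f=grab_frame("scene"); crop(f,420,280,470,340,10,"s17.png")
E
```

```text
clock: 24.25
eef_pos: [591.1, -194.3, 297.3]
tcp_rot: [-3.139, 0.004, 3.14]
contact_force: [-5.9, 1.1, 10.4]
opening: -0.003
24.3 [ 591.09 -194.34  297.25] [-3.6  1.2 10.8]
24.35 [ 591.1  -194.32  297.32] [-4.5  1.  10.4]
24.4 [ 591.08 -194.34  297.37] [-4.   1.1 11.1]
```

View pics/s17.png

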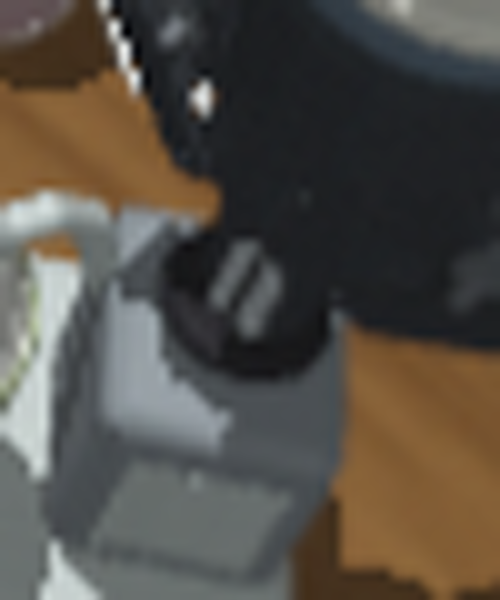

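```bash
python3 -m creep '[[0,0,0,0,0,1.0,1]]'; python3 - <<'E'
from h import *
for i in range(12):
    f=grab_frame("scene"); s=sense()
    if i%3==0: print(s["clock"],s["eef_pos"].round(2),s["contact_force"].round(1))
cv2.imwrite("pics/s18.png",f["color"][:,:,::-1])
E
```

```text
clock: 24.53
eef_pos: [591.1, -194.3, 297.2]
tcp_rot: [-3.139, 0.004, 3.14]
contact_force: [-4.0, 1.2, 11.3]
opening: -0.003
24.5833 [ 591.06 -194.33  297.14] [-4.6  0.1 10.7]
24.7333 [ 591.07 -194.32  297.18] [-4.4  0.9 10.3]
24.8833 [ 591.05 -194.31  297.14] [-5.1  1.2 10.4]
25.0333 [ 591.07 -194.33  297.15] [-4.9  0.5 11.2]
```

View pics/s18.png

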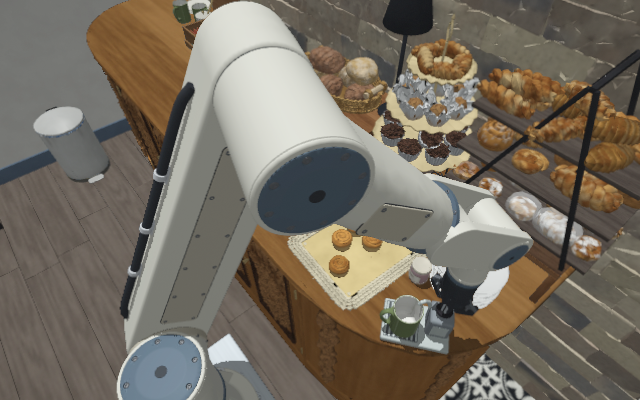

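```bash
python3 - <<'E'
from h import *
f=grab_frame("side"); crop(f,230,120,390,250,5,"d19.png"); s=sense(); print(s["eef_pos"].round(2),s["contact_force"].round(1))
E
```

```text
[ 591.05 -194.31  297.15] [-3.8  2.3 10.2]
```

View pics/d19.png

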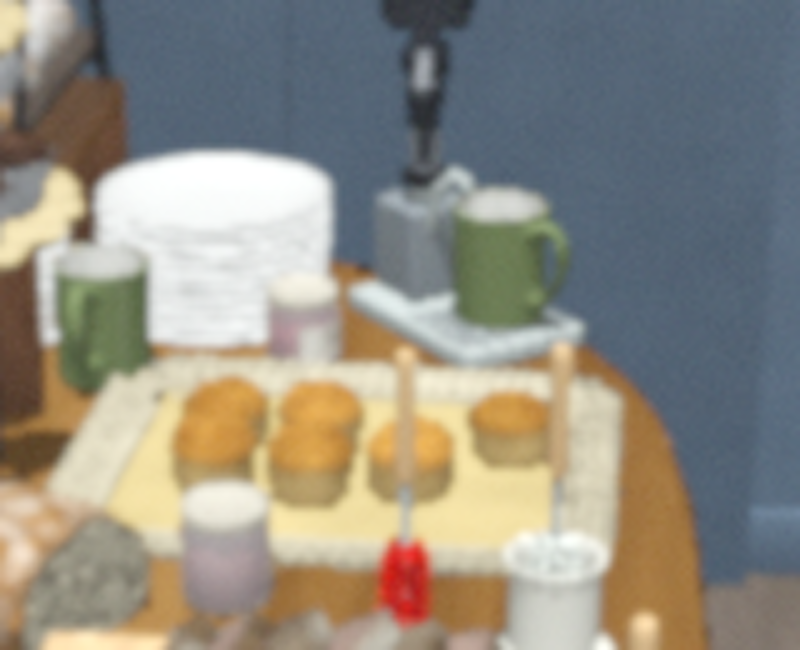

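The brush stands in its holder (handle top about (562,348) in the crop). The mug is in place on the rinser and the pad is held down.

```bash
python3 -c "
from rig import job
job.sign_off()"
```

```text
the job is handed in; nothing more can be done
```

The job is done and was handed in at about 25 s, with the shut fingertips still holding the plunger down. No verdict came back.

- **Brush:** I took the white brush from its holder and ran it up and down inside the mug three times. By the tool height, its foot went from about 5–7 mm above the mug floor to about 1–2 mm below the rim each time. I then stood it back in the holder and let go. The last pictures show it upright there.
- **Plunger:** I pressed it straight down in small steps. By the fingertip height it went down about 46 mm, past the third click at 45 mm and short of the end stop at 48 mm. It held steady there for about half a second. I judged the third click from height and force only, because the rings on the post were hidden under the pad.
- **Bystanders:** The mug is still standing on the rinser. The last side and scene pictures show nothing moved among the things in view.
- **Checks that disagreed:**
  - The hold read about 10.5 N, against the 9 N expected. A steady sideways force of 3–5 N came with it.
  - The side camera placed points about 3–5 mm differently from the other two, so I relied on the scene and wrist cameras.
  - My rough estimate of the rinser's turn was about 0.65 rad, outside the stated 0.1–0.5. I did not use it for any move.

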